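Stand the toppled bottle up in its bin

TASK

The slim cleaner bottle in the deep parts bin has keeled over and leans on the bin's wall. Tip it upright inside its own bay, without taking it out of the bin, and leave it standing freely on its base on the bin's floor. Leave the leaning steel rod and the short jar in the other bays as they are.

Things in the scene. Friction and masses are not known exactly. Their poses are not given: they have to be found in the camera images.
- bottle: Slim white bottle, 230 mm long, about 150 g; body 40 mm diameter up to 160 mm, then a shoulder; black cap 26 mm diameter from 176 to 230 mm. Origin: centre of its flat base; z runs from base to cap. It leans some 31 deg from vertical over the bin's -x rim (touching 155 mm along it), cap beyond the rim, base edge on the floor of an outer bay near the +x wall. Let go upright, it stands.
- bin: Deep open grey bin, fixed: 120 (x) by 256 (y) mm, 129 high. Origin: centre of the underside, z up, x away from the robot (yaw to 25 deg). Base and walls 4 mm thick. Full-height dividers make three bays side by side, each 112 (x) by 80 (y) mm inside, 125 deep, centred at y = -84, 0, +84 mm: bottle in one outer bay, rod in the other, jar in the middle.
- rod: Bystander: steel rod, 12 mm diameter, 190 mm long, leaning about 39 deg from vertical over the bin's -x rim in the other outer bay. Origin: on its axis, 20 mm from the lower end; z up along the rod.
- jar: Bystander: short amber glass jar with steel lid, 52 mm diameter, 55 mm high, standing in the bin's middle bay. Origin: centre of its underside; z up.

How it is judged:
By the outcome, as a careful person would: the job done as asked, in the order asked, and still so for the second after the job is handed in, with the robot touching nothing.
It also fails if it takes over 32 s, if anything falls off the work surface, if the arm or the gripper's body presses on something with over 40 N, if the wrist force passes 120 N, or if a joint passes its speed limit or range.

ROBOT

A 6-joint arm with a two-finger parallel gripper is mounted at the origin on the work surface. World frame = base frame: x ahead of the robot, y to its left, z up, the work surface at z = 0. Lengths are in m, angles in degrees, forces in N, time in s.
With the tool pointing down it reaches from about 0.35 to 0.875 m from the base axis. Payload 4.2 kg.
Tool frame: the origin (TCP) lies on the front face of the gripper's body, between the roots of the fingers; the fingertips stand 70 mm ahead of it and the grasp point (between the pads) lies 51 mm ahead of it; x points along the fingers, y is the direction in which the jaws open and shut, and the axes are right-handed (so a half turn about x gives the same grasp; the last joint's range is limited). The gripper opens to 87 mm and grips with 3 to 60 N. Pads are 19 mm wide; open, the fingers measure 117 mm over their backs; the gripper's body (75 mm by 190 mm) begins 51 mm behind the grasp point.
Start: joints at [90.676, 22.042, 0.453, 0, -68.411, -14.817], TCP at [0.153, 0.606, 0.292] pointing down, gripper open.
Joint ranges: [-179.83, 179.83], [-69.29, 118.12], [-61.27, 80.66], [-181.25, 117.63], [-171.15, -9.14], [-177.46, 177.46]. Speed limits (degrees/s): [159.86, 159.86, 180, 180, 180, 180].

INTERFACE

Orientations are given as a 3x3 rotation matrix whose columns are the frame's x, y, z axes.
In Python, from station import r, viewer, spotter gives the robot as it stands.
- The arm moves only by the tool move_arm, never from a script. Its argument "series" is a list that holds one entry, the list of rows, each a list of 7 numbers: the turn, a rotation vector about the world's x, y, z scaled (see below), then the shift along the world's x, y, z scaled (see below), then the opening, from 0 (shut) to 1 (fully open). A call has 1 to 20 rows; each row shifts and turns the pose as measured when the row begins; what a row does not reach is not made up. The controller multiplies each number of a shift by 60 mm and each number of a turn by 8 degrees. A row lasts 1/8 s, in which the tool goes at most 62.5 mm and 10.7 degrees, less where a joint would pass 70% of its speed; a pose out of reach is approached as far as the arm can. A call with a number of a shift or a turn outside -1 to 1 is refused whole. A call with a gripper value outside its range is refused whole. The fingers move at their own pace and stop on an object; the grip force is fixed at half the most. Time passes only in rows, so rows that do not move let the fingers close. It gives the time, the measured TCP pose, the force and the opening at its end, in the units of the state.
- r.sense(): the state, without advancing time (a new reading comes with each control period).
- viewer.capture(name): name is "scene" or "top" or "wrist"; returns (picture, depth): 480x640x3 uint8, red, green, blue; 480x640 float32, m along the optical axis (not along the pixel's ray), 0 where there is no reading.
- viewer.camera_params(name): a dict with "mtx" (3x3 intrinsics, pixels), "dist_coeffs" ([k1, k2, p1, p2, k3] as OpenCV has them; the pictures are not rectified), "pose" (4x4, takes a point from camera to world coordinates). Camera axes: x right, y down, z forward; pixel columns grow to the right and rows downward; lengths in m; the calibration is good to about 2 mm. A picture is of the moment at which its call begins: read the wrist's pose just before it. camera_params takes no time and is no camera call; for the wrist camera it gives the pose at the moment of the call.
- r.finish_job(): hands the job in, once; it reports no verdict.
Trained networks look in the newest picture that a camera, given by its name, has taken for a name from the list of things; names that differ only in an ending like _2 or _b are one class to them, and where a whole thing is asked for, a point or a joint stands for the part that bears it (a point fixed in the world has none). Each returns a list of dicts, best first, with "conf" (0 to 1); they miss things now and then, are a little off and sometimes report something else, mostly with a low value. They report only what shows in the picture. A call takes as long as a camera call.
- spotter.find_in(camera, name): "centre" ([column, row] in pixels, amid what is visible of it).
- spotter.trace(camera, name): "mask" (480x640 bool, what is visible of it) and "centre" ([column, row] in pixels, amid what is visible of it).
The state is a dict: "time_s": time; "joints": joint angles; "joint_velocities": joint speeds; "effort": joint torques, N m; "tcp_pos": TCP position; "ee_rot": TCP orientation; "wrist_force": force on the tool from outside, world axes, zero at the start; "moment": the same for the moment, N m; "gripper_width": opening from 0.0 (shut) to 1.0 (fully open).
Only numpy, scipy, OpenCV 4.12 (cv2) and the standard library are available. Lean on these libraries where they do the work, as an engineer would, in place of code of your own. Each camera call takes 0.05 s, during which the arm holds its last target.

## Working session

There is one attempt and no reset: what is moved stays moved. The work goes in short steps, Python scripts to look and compute and a tool call to move; the robot and the scene stay as the last step left them, time stands still between calls to the robot, and variables do not carry over. Pictures are saved under pics/ and viewed, and the job is handed in when it is done.

Besides the shell and the picture viewer there is one more tool, called as name([rows], argument=value, ...), one row to a line, values as JSON. move_arm: Moves the arm, as the interface text tells. Its arguments: {"type":"object","properties":{"series":{"type":"array","items":{"type":"array","items":{"type":"array","items":{"type":"number","minimum":-1,"maximum":1}}}}},"required":["series"]}

```bash
mkdir -p pics; ls; cat > h.py <<'E'
import numpy as np,cv2
from station import r,viewer,spotter
def cap(n,f):
    p,d=viewer.capture(n); cv2.imwrite('pics/'+f,p[:,:,::-1]); np.save('pics/'+f+'.npy',d); return p,d
def cloud(n,d,mask=None,P=None):
    c=P or viewer.camera_params(n); m=d>0
    if mask is not None: m&=mask
    v,u=np.nonzero(m)
    q=cv2.undistortPoints(np.c_[u,v].astype(float)[:,None],np.array(c['mtx']),np.array(c['dist_coeffs']))[:,0]
    z=d[v,u]; X=np.c_[q*z[:,None],z]; T=np.array(c['pose']); return X@T[:3,:3].T+T[:3,3],u,v
E
python3 - <<'E'
from h import *
for n in ['scene','top']:
    p,d=cap(n,n+'1.png')
    print(n,np.round(viewer.camera_params(n)['pose'],3).tolist())
    for t in ['bottle','rod','jar','bin']:
        for o in spotter.trace(n,t)[:2]:
            X,u,v=cloud(n,d,o['mask']); print(t,round(o['conf'],2),np.round(o['centre']),len(X),np.round(np.median(X,0),3) if len(X) else '',np.round(np.percentile(X,[2,98],axis=0),3).tolist() if len(X) else '')
            np.save(f'pics/m_{n}_{t}.npy',o['mask']); break
s=r.sense();print(s)
E
```

```text
pics
scene [[0.679, 0.525, -0.513, 0.989], [0.734, -0.481, 0.479, -0.317], [0.005, -0.702, -0.712, 0.561], [0.0, 0.0, 0.0, 1.0]]
bottle 0.95 [255. 150.] 3166 [0.536 0.006 0.146] [[0.488, -0.009, 0.082], [0.578, 0.038, 0.211]]
rod 0.69 [170. 253.] 1017 [ 0.587 -0.159  0.115] [[0.555, -0.171, 0.07], [0.623, -0.144, 0.155]]
bin 0.56 [238. 255.] 26727 [ 0.613 -0.098  0.087] [[0.52, -0.198, 0.003], [0.683, 0.067, 0.129]]
top [[-0.205, -0.958, 0.199, 0.528], [-0.979, 0.2, -0.046, 0.059], [0.004, -0.204, -0.979, 0.707], [0.0, 0.0, 0.0, 1.0]]
bottle 0.95 [351. 331.] 3854 [0.535 0.018 0.149] [[0.479, -0.007, 0.024], [0.61, 0.051, 0.214]]
rod 0.58 [475. 256.] 1040 [ 0.597 -0.151  0.098] [[0.551, -0.173, 0.005], [0.664, -0.129, 0.156]]
jar 0.86 [403. 283.] 1320 [ 0.582 -0.065  0.058] [[0.561, -0.09, 0.013], [0.606, -0.045, 0.061]]
bin 0.58 [422. 264.] 17083 [ 0.608 -0.091  0.057] [[0.516, -0.194, 0.002], [0.677, 0.063, 0.13]]
{'time_s': 0.5, 'joints': array([ 9.06758876e+01,  2.20451009e+01,  4.49476660e-01, -8.50963561e-04,
       -6.84115261e+01, -1.48159011e+01]), 'joint_velocities': array([ 0.10151496, -0.01895727,  0.22801731, -0.01873217,  0.07872959,
       -0.03585243]), 'effort': array([-3.34179191e-06, -3.90074444e+01,  1.87449074e+01,  4.22074690e+00,
        1.50345411e-02, -4.53998712e-05]), 'tcp_pos': array([0.15265849, 0.6060316 , 0.29219023]), 'ee_rot': array([[-1.23371693e-05, -2.44297578e-01, -9.69700311e-01],
       [-1.24950238e-04, -9.69700303e-01,  2.44297578e-01],
       [-9.99999992e-01,  1.24178225e-04, -1.85616836e-05]]), 'wrist_force': array([-0.39176552,  0.0514451 , -0.18787628]), 'moment': array([ 0.06037291, -0.02060653,  0.00322509]), 'gripper_width': 0.9999654749288504}
```

```bash
python3 - <<'E'
from h import *
# montage
a=cv2.imread('pics/scene1.png');b=cv2.imread('pics/top1.png')
cv2.imwrite('pics/m1.png',np.hstack([cv2.resize(a,(400,300)),cv2.resize(b,(400,300))]))
# bin rim points
P=[]
for n in ['scene','top']:
    d=np.load(f'pics/{n}1.png.npy');m=np.load(f'pics/m_{n}_bin.npy')
    mm=cv2.dilate(m.astype(np.uint8),np.ones((7,7)))>0
    for t in ['bottle','rod']: mm&=~(cv2.dilate(np.load(f'pics/m_{n}_{t}.npy').astype(np.uint8),np.ones((7,7)))>0)
    X,u,v=cloud(n,d,mm); X=X[(X[:,2]>.122)&(X[:,2]<.136)]; P.append(X)
    rect=cv2.minAreaRect((X[:,:2]*1000).astype(np.float32)); print(n,len(X),rect, X[:,2].mean())
# fit rim rect outline: min over pose
from scipy.optimize import least_squares
for k,X in enumerate(P+[np.vstack(P)]):
    def f(p):
        c,s=np.cos(p[2]),np.sin(p[2]); D=X[:,:2]-p[:2]; x=D[:,0]*c+D[:,1]*s; y=-D[:,0]*s+D[:,1]*c
        dx=np.abs(np.abs(x)-.058)-.002
        dy=np.minimum(np.abs(np.abs(y)-.126)-.002,np.abs(np.abs(y)-.042)-.002)
        return np.maximum(np.minimum(dx,dy),0)+np.maximum(np.abs(x)-.06,0)+np.maximum(np.abs(y)-.128,0)
    best=min((least_squares(f,[.6+i*.01,-.07+j*.01,np.radians(y)],loss='soft_l1',f_scale=.002) for i in(-1,0,1) for j in (-1,0,1) for y in(-20,-10,0,10,20)),key=lambda q:q.cost)
    print(best.x[:2],np.degrees(best.x[2]),best.cost, np.mean(f(best.x)))
# bottle cylinder axis fit
B=[]
for n in ['scene','top']:
    d=np.load(f'pics/{n}1.png.npy');m=cv2.erode(np.load(f'pics/m_{n}_bottle.npy').astype(np.uint8),np.ones((3,3)))>0
    X,u,v=cloud(n,d,m); B.append(X)
for X in B+[np.vstack(B)]:
    def g(p):
        a=np.array([p[2],p[3],1.]);a/=np.linalg.norm(a);o=np.array([p[0],p[1],.13]);D=X-o;t=D@a;q=np.linalg.norm(D-t[:,None]*a,axis=1)
        # origin at z=.13 ~ unknown along-length offset p4
        s=t+p[4]; R=np.where(s<.16,.02,np.where(s<.176,.02-.007*(s-.16)/.016,.013))
        return q-R
    b=least_squares(g,[.54,.02,-.6,0,.15],loss='soft_l1',f_scale=.002)
    p=b.x;a=np.array([p[2],p[3],1]);a/=np.linalg.norm(a);o=np.array([p[0],p[1],.13])
    print('tilt',np.degrees(np.arccos(a[2])),'az',np.degrees(np.arctan2(a[1],a[0])),'base',o-p[4]*a,'cap',o+(.23-p[4])*a, 'res',np.median(np.abs(b.fun)), 'smax',np.percentile((X-o)@a+p[4],[1,99.5]))
E
```

```text
scene 3512 ((590.1669921875, -62.69990539550781), (122.30555725097656, 258.94769287109375), 17.676424026489258) 0.1265609001272522
top 3124 ((590.6146240234375, -63.33100891113281), (121.22451782226562, 258.14312744140625), 17.407880783081055) 0.12796961417464844
[ 0.59055131 -0.06303407] 17.56396160245891 0.00015485900107302297 9.696944198380127e-05
[ 0.59019817 -0.06255322] 17.450253868633602 4.512143287325807e-05 4.0277986340445586e-05
[ 0.59043194 -0.06280714] 17.519098558309484 0.0002450795633037061 9.549757668743986e-05
tilt 31.828077901006647 az -162.87692684130252 base [0.60025831 0.03687298 0.01135328] cap [0.48433918 0.00116049 0.20676918] res 0.0006785779859345732 smax [0.07288975 0.23243728]
tilt 31.828637071187774 az -162.1780995458881 base [0.60075822 0.03775067 0.0107489 ] cap [0.48528147 0.00062645 0.20616361] res 0.0004234808708223764 smax [0.01039855 0.23459216]
tilt 31.88389903703651 az -162.4940077106982 base [0.6006268  0.03748258 0.01106587] cap [0.48476742 0.00093893 0.2063635 ] res 0.0005532823523301308 smax [0.01351914 0.23393105]
```

View pics/m1.png

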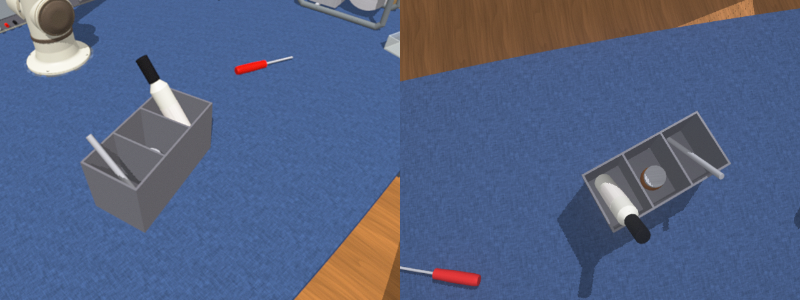

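```bash
cat > g.py <<'E'
from h import *
from scipy.spatial.transform import Rotation as Ro
yaw=np.radians(17.5);ex=np.array([np.cos(yaw),np.sin(yaw),0]);ey=np.array([-np.sin(yaw),np.cos(yaw),0]);ez=np.array([0,0,1.])
bay=np.array([.5904,-.0628,0])+.084*ey
def tool(t): # tool tilt deg: 0=down
    D=np.column_stack([-ez,-ey,np.cross(-ez,-ey)]); return Ro.from_rotvec(-ey*np.radians(t)).as_matrix()@D
def axis(th): return -ex*np.sin(np.radians(th))+ez*np.cos(np.radians(th))
def delta(p,R):
    s=r.sense(); dp=(p-s['tcp_pos'])*1000; rv=Ro.from_matrix(R@s['ee_rot'].T).as_rotvec(degrees=True)
    print('t',s['time_s'],'pos',np.round(s['tcp_pos'],4),'dp mm',dp.round(1),'units',(dp/60).round(3),'rot',rv.round(1),'units',(rv/8).round(3),'F',s['wrist_force'].round(1),'w',round(s['gripper_width'],3),'j',s['joints'].round(0))
base=np.array([.5989,.0369,.0141])
E
python3 - <<'E'
from g import *
G=base+.205*axis(31.8); T=20; R=tool(T); print('grasp',G,'TCP',G-.051*R[:,0],'tool x',R[:,0])
delta(G-.141*R[:,0],R)
print('binrel',[(base-bay)@ex,(base-bay)@ey],base-bay)
E
```

```text
grasp [0.49587383 0.00441597 0.188328  ] TCP [ 0.47923812 -0.00082925  0.23625233] tool x [ 0.32619041  0.10284744 -0.93969262]
t 0.5 pos [0.1527 0.606  0.2922] dp mm [ 297.2 -616.1   28.6] units [  4.954 -10.269   0.477] rot [  0.6 -20.2  31.3] units [ 0.075 -2.531  3.915] F [-0.4  0.1 -0.2] w 1.0 j [ 91.  22.   0.  -0. -68. -15.]
binrel [np.float64(0.03808696229193587), np.float64(0.008529580693811925)] [0.03375929 0.01958778 0.0141    ]
```

move_arm([
  [[0.005,-0.18,0.28,0.35,-0.73,0.034,1],[0.005,-0.18,0.28,0.35,-0.73,0.034,1],[0.005,-0.18,0.28,0.35,-0.73,0.034,1],[0.005,-0.18,0.28,0.35,-0.73,0.034,1],[0.005,-0.18,0.28,0.35,-0.73,0.034,1],[0.005,-0.18,0.28,0.35,-0.73,0.034,1],[0.005,-0.18,0.28,0.35,-0.73,0.034,1],[0.005,-0.18,0.28,0.35,-0.73,0.034,1],[0.005,-0.18,0.28,0.35,-0.73,0.034,1],[0.005,-0.18,0.28,0.35,-0.73,0.034,1],[0.005,-0.18,0.28,0.35,-0.73,0.034,1],[0.005,-0.18,0.28,0.35,-0.73,0.034,1]],
])

```text
time_s: 2.0
tcp_pos: [0.4082, 0.066, 0.3193]
ee_rot: [[0.298, 0.25, -0.921], [0.089, -0.968, -0.234], [-0.95, -0.012, -0.311]]
wrist_force: [0.8, 0.7, 0.0]
gripper_width: 1.002
```

```bash
python3 - <<'E'
from g import *
G=base+.205*axis(31.8); R=tool(20)
delta(G-.141*R[:,0],R)
E
```

```text
t 2.0 pos [0.4082 0.066  0.3193] dp mm [ 41.7 -76.1   1.5] units [ 0.695 -1.269  0.026] rot [-0.1 -2.   3. ] units [-0.018 -0.251  0.374] F [0.8 0.7 0. ] w 1.002 j [ 35.  -8. -36.   8. -46.  64.]
```

move_arm([
  [[0,-0.13,0.19,0.35,-0.64,0.01,1],[0,-0.13,0.19,0.35,-0.64,0.01,1],[0,0,0,0,0,0,1],[0,0,0,0,0,0,1]],
])

```text
time_s: 2.5
tcp_pos: [0.4512, -0.0169, 0.3221]
ee_rot: [[0.333, 0.297, -0.895], [0.105, -0.955, -0.277], [-0.937, -0.002, -0.349]]
wrist_force: [0.2, -0.0, 0.2]
gripper_width: 1.002
```

```bash
python3 - <<'E'
from g import *
G=base+.205*axis(31.8); R=tool(20)
delta(G-.051*R[:,0],R)
p,d=cap('wrist','w1.png')
for o in spotter.trace('wrist','bottle')[:1]:
    X,u,v=cloud('wrist',d,o['mask']); print(o['conf'],len(X))
    q=(X-base); s=q@axis(31.8); k=(s>.18)&(s<.225); print(k.sum(), (q[k]@ey).mean(), np.percentile(q[k]@ey,[2,98]), s.max())
    e1=np.cross(ey,axis(31.8)); print(np.percentile(q[k]@e1,[2,98]))
E
```

```text
t 2.5 pos [ 0.4512 -0.0169  0.3221] dp mm [ 28.   16.1 -85.8] units [ 0.467  0.268 -1.431] rot [-0.2  0.4  0.2] units [-0.026  0.045  0.031] F [ 0.2 -0.   0.2] w 1.002 j [ 19.  -4. -30.   1. -44.  88.]
0.66 6881
1351 -2.5844927011296503e-05 [-0.01186118  0.01246392] 0.23117414754969567
[0.00369367 0.01429803]
```

View pics/w1.png

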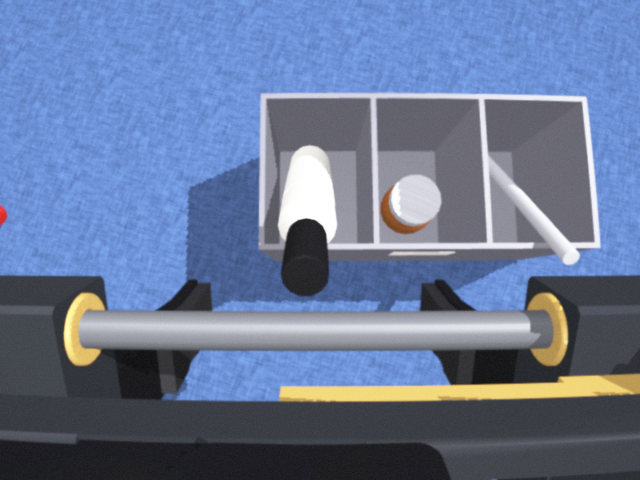

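The wrist view confirms the measurement: the cap is at about (305,255), centred between the open fingers, and its end is at s=231 mm. Moving in.

move_arm([
  [[-0.01,0.02,0.01,0.16,0.12,-0.3,1],[-0.01,0.02,0.01,0.13,0.08,-0.4,1],[0,0,0,0.11,0.05,-0.4,1],[0,0,0,0.08,0.02,-0.3,1],[0,0,0,0,0,0,1]],
])

```text
time_s: 3.22
tcp_pos: [0.479, 0.007, 0.2374]
ee_rot: [[0.329, 0.315, -0.891], [0.109, -0.949, -0.295], [-0.938, -0.0, -0.346]]
wrist_force: [0.8, 0.3, 0.2]
gripper_width: 0.996
```

```bash
python3 - <<'E'
from g import *
G=base+.205*axis(31.8); R=tool(20)
delta(G-.051*R[:,0],R)
E
```

```text
t 3.225 pos [0.479  0.007  0.2374] dp mm [ 0.2 -7.8 -1.2] units [ 0.004 -0.131 -0.02 ] rot [-0.1  0.2 -0.8] units [-0.011  0.03  -0.104] F [0.8 0.3 0.2] w 0.996 j [ 21.   4. -35.   2. -30.  86.]
```

move_arm([
  [[0,0.02,-0.1,0,-0.13,-0.02,1],[0,0,0,0,0,0,0.6],[0,0,0,0,0,0,0.6]],
])

```text
time_s: 3.6
tcp_pos: [0.4794, 0.0, 0.2387]
ee_rot: [[0.331, 0.303, -0.894], [0.106, -0.953, -0.284], [-0.938, -0.001, -0.348]]
wrist_force: [-0.5, -0.7, 0.5]
gripper_width: 0.847
```

```bash
python3 - <<'E'
from g import *
G=base+.205*axis(31.8); R=tool(20)
delta(G-.051*R[:,0],R)
E
```

```text
t 3.6 pos [0.4794 0.     0.2387] dp mm [-0.1 -0.8 -2.4] units [-0.002 -0.014 -0.04 ] rot [-0.1  0.3 -0.1] units [-0.018  0.038 -0.017] F [-0.5 -0.7  0.5] w 0.847 j [ 20.   4. -35.   1. -30.  87.]
```

Centred within 1 mm. Closing.

move_arm([
  [[0,0.02,0,0,-0.015,-0.04,0.3],[0,0,0,0,0,0,0.2],[0,0,0,0,0,0,0.1],[0,0,0,0,0,0,0],[0,0,0,0,0,0,0],[0,0,0,0,0,0,0],[0,0,0,0,0,0,0]],
])

```text
time_s: 4.47
tcp_pos: [0.4795, -0.0012, 0.2369]
ee_rot: [[0.33, 0.303, -0.894], [0.106, -0.953, -0.283], [-0.938, -0.002, -0.346]]
wrist_force: [0.4, -0.0, 0.3]
gripper_width: 0.289
```

```bash
python3 - <<'E'
from g import *
G=base+.205*axis(31.8); R=tool(20)
delta(G-.051*R[:,0],R)
E
```

```text
t 4.475 pos [ 0.4795 -0.0012  0.2369] dp mm [-0.3  0.4 -0.6] units [-0.005  0.006 -0.011] rot [-0.2  0.2 -0.1] units [-0.021  0.028 -0.014] F [ 0.4 -0.   0.3] w 0.289 j [ 20.   4. -35.   1. -30.  87.]
```

move_arm([
  [[0,0,0,-0.04,-0.015,0.08,0],[0,0,0,-0.04,-0.015,0.08,0],[0,0,0,0,0,0,0]],
])

```text
time_s: 4.85
tcp_pos: [0.474, -0.0031, 0.2466]
ee_rot: [[0.328, 0.302, -0.895], [0.106, -0.953, -0.283], [-0.939, -0.002, -0.345]]
wrist_force: [0.4, -0.1, -1.0]
gripper_width: 0.289
```

```bash
cat >> g.py <<'E'
# grasp relation: bottle axis in tool frame assumed from tilt 31.8 at tool 20.
rel=11.8
def goal(th,xb,zb,yb=None,rel=rel,s=.205):
    yb=(base-bay)@ey if yb is None else yb
    b=bay*[1,1,0]+ex*xb+ey*yb+ez*zb
    R=tool(th-rel); return b+s*axis(th)-.051*R[:,0],R
E
python3 - <<'E'
from g import *
delta(*goal(31.8,.038-.004,.024))
delta(*goal(16,.022,.026))
P=[goal(t,x,z) for t,x,z in [(31.8,.034,.024),(24,.030,.025),(16,.022,.026),(8,.012,.026),(0,.002,.026)]]
for a,b in zip(P,P[1:]): print(((b[0]-a[0])/.06).round(3), (Ro.from_matrix(b[1]@a[1].T).as_rotvec(degrees=True)/8).round(3))
E
```

```text
t 4.85 pos [ 0.474  -0.0031  0.2466] dp mm [ 1.3  1.1 -0.5] units [ 0.022  0.018 -0.008] rot [-0.2  0.1 -0.1] units [-0.02   0.018 -0.013] F [ 0.4 -0.1 -1. ] w 0.289 j [ 20.   3. -35.   1. -32.  87.]
t 4.85 pos [ 0.474  -0.0031  0.2466] dp mm [52.1 17.1 27.3] units [0.868 0.284 0.455] rot [-4.9 15.2 -0.1] units [-0.616  1.901 -0.011] F [ 0.4 -0.1 -1. ] w 0.289 j [ 20.   3. -35.   1. -32.  87.]
[0.434 0.137 0.266] [-0.293  0.93   0.   ]
[0.412 0.13  0.197] [-0.301  0.954  0.   ]
[0.399 0.126 0.1  ] [-0.301  0.954 -0.   ]
[0.407 0.128 0.017] [-0.301  0.954 -0.   ]
```

move_arm([
  [[-0.11,0.33,0,0.17,0.055,0.1,0],[-0.11,0.33,0,0.16,0.05,0.09,0],[-0.1,0.32,0,0.15,0.05,0.08,0],[-0.1,0.32,0,0.14,0.045,0.075,0],[-0.1,0.32,0,0.14,0.045,0.065,0],[-0.1,0.32,0,0.14,0.045,0.06,0],[0,0,0,0,0,0,0]],
])

```text
time_s: 5.72
tcp_pos: [0.5259, 0.0139, 0.2729]
ee_rot: [[0.047, 0.3, -0.953], [0.018, -0.954, -0.3], [-0.999, -0.003, -0.05]]
wrist_force: [-0.4, 0.4, -1.6]
gripper_width: 0.292
```

```bash
cat > bot.py <<'E'
from g import *
def bottle(tag):
    B=[]
    for n in ['scene','top']:
        p,d=cap(n,f'{n}{tag}.png')
        o=spotter.trace(n,'bottle')
        if not o: print(n,'none');continue
        m=cv2.erode(o[0]['mask'].astype(np.uint8),np.ones((3,3)))>0
        X,u,v=cloud(n,d,m); print(n,round(o[0]['conf'],2),len(X)); B.append((n,X))
    for n,X in B+[('both',np.vstack([b[1] for b in B]))]:
        D0=np.median(X,0)
        def g(p):
            a=np.array([p[2],p[3],1.]);a/=np.linalg.norm(a);o=np.array([p[0],p[1],D0[2]]);D=X-o;t=D@a;q=np.linalg.norm(D-t[:,None]*a,axis=1)
            s=t+p[4]; R=np.where(s<.16,.02,np.where(s<.176,.02-.007*(s-.16)/.016,.013))
            e=q-R; return np.where(s>.226,0,e)
        b=min((least_squares(g,[D0[0],D0[1],-t*ex[0],-t*ex[1],D0[2]],loss='soft_l1',f_scale=.002) for t in (0,.3)),key=lambda q:q.cost)
        p=b.x;a=np.array([p[2],p[3],1]);a/=np.linalg.norm(a);o=np.array([p[0],p[1],D0[2]]);bs=o-p[4]*a
        print(n,'tilt toward -x',round(np.degrees(np.arctan2(-a@ex,a[2])),1),'toward +y',round(np.degrees(np.arctan2(a@ey,a[2])),1),'base bin x,y,z',np.round([(bs-bay)@ex,(bs-bay)@ey,bs[2]],4),'res',round(np.median(abs(b.fun)),4),'top',round(np.percentile((X-o)@a+p[4],99.5),4))
from scipy.optimize import least_squares
E
python3 - <<'E'
from bot import *
delta(*goal(16,.022,.026))
bottle('2')
E
```

```text
t 5.725 pos [0.5259 0.0139 0.2729] dp mm [0.2 0.  1. ] units [0.004 0.001 0.017] rot [ 0.2 -1.3  0. ] units [ 0.028 -0.165  0.002] F [-0.4  0.4 -1.6] w 0.292 j [ 19.  12. -17.  -0. -58.  88.]
scene 0.56 2614
top 0.59 302
scene tilt toward -x 11.1 toward +y -4.5 base bin x,y,z [ 0.0185  0.0201 -0.0226] res 0.0013 top 0.2735
top tilt toward -x 13.9 toward +y -0.1 base bin x,y,z [0.0171 0.01   0.0025] res 0.0002 top 0.1275
both tilt toward -x 10.7 toward +y -3.9 base bin x,y,z [ 0.018   0.0183 -0.0259] res 0.0012 top 0.2765
```

```bash
python3 - <<'E'
from g import *
delta(*goal(8,.012,.026))
delta(*goal(0,.002,.026))
E
```

```text
t 5.925 pos [0.5244 0.0134 0.273 ] dp mm [25.6  8.1  6.9] units [0.427 0.136 0.115] rot [-2.2  6.3  0. ] units [-0.272  0.786  0.005] F [-0.6  1.3 -1.2] w 0.293 j [ 19.  12. -17.  -0. -58.  88.]
t 5.925 pos [0.5244 0.0134 0.273 ] dp mm [50.  15.8  7.9] units [0.834 0.264 0.132] rot [-4.6 13.9  0. ] units [-0.572  1.74   0.006] F [-0.6  1.3 -1.2] w 0.293 j [ 19.  12. -17.  -0. -58.  88.]
```

View pics/scene2.png

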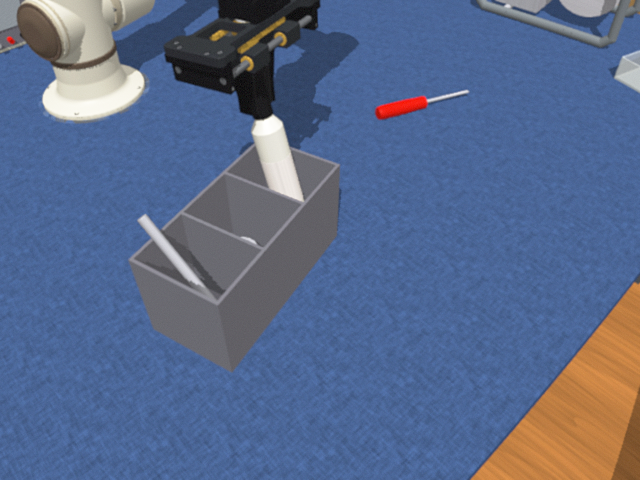

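The fingers hold the cap at about (258,100), with the bottle body from (265,130) down to (290,195). It is lifting off the rim as planned, and the rod and jar are unchanged.

move_arm([
  [[-0.1,0.3,0,0.15,0.047,0.04,0],[-0.1,0.3,0,0.15,0.047,0.04,0],[-0.1,0.3,0,0.14,0.045,0.025,0],[-0.09,0.28,0,0.14,0.045,0.015,0],[-0.09,0.28,0,0.13,0.04,0.01,0],[-0.09,0.28,0,0.13,0.04,0,0],[0,0,0,0,0,0,0]],
])

```text
time_s: 6.8
tcp_pos: [0.5721, 0.0284, 0.2815]
ee_rot: [[-0.199, 0.299, -0.933], [-0.061, -0.954, -0.293], [-0.978, -0.001, 0.208]]
wrist_force: [0.0, -0.3, -1.8]
gripper_width: 0.294
```

```bash
python3 - <<'E'
from bot import *
from scipy.optimize import least_squares
delta(*goal(0,.002,.026))
for n in ['scene','top']:
    p,d=cap(n,n+'3.png'); X,u,v=cloud(n,d)
    q=X-bay; x,y,z=q@ex,q@ey,X[:,2]
    rgb=p[v,u].astype(int); k=(abs(x)<.05)&(abs(y-.0085)<.028)&(z>.03)&(z<.155)&(rgb.min(1)>120)
    C=np.c_[x,y,z][k]; print(n,len(C),C.min(0).round(3) if len(C) else '',C.max(0).round(3) if len(C) else '')
    if len(C)<50: continue
    f=lambda p:np.hypot(C[:,0]-p[0]-p[2]*(C[:,2]-.13),(C[:,1]-p[1]-p[3]*(C[:,2]-.13)))-.02
    b=least_squares(f,[.002,.0085,0,0],loss='soft_l1',f_scale=.002); print(b.x[:2].round(4),'tilt deg +x,+y',np.degrees(np.arctan(b.x[2:])).round(2),np.median(abs(b.fun)))
a=cv2.imread('pics/scene3.png');b=cv2.imread('pics/top3.png')
cv2.imwrite('pics/m3.png',np.hstack([a[50:350,50:450],b[150:450,180:580]]))
E
```

```text
t 6.8 pos [0.5721 0.0284 0.2815] dp mm [ 2.3  0.8 -0.6] units [ 0.039  0.013 -0.01 ] rot [-0.  -0.2  0.1] units [-0.001 -0.028  0.013] F [ 0.  -0.3 -1.8] w 0.294 j [ 19.  22.  -1.  -0. -78.  89.]
scene 1254 [-0.02  -0.013  0.069] [0.019 0.022 0.155]
[-0.0024  0.0094] tilt deg +x,+y [0.38 0.39] 0.00043986362884067785
top 5 [-0.023  0.01   0.129] [-0.022  0.015  0.153]
```

View pics/m3.png

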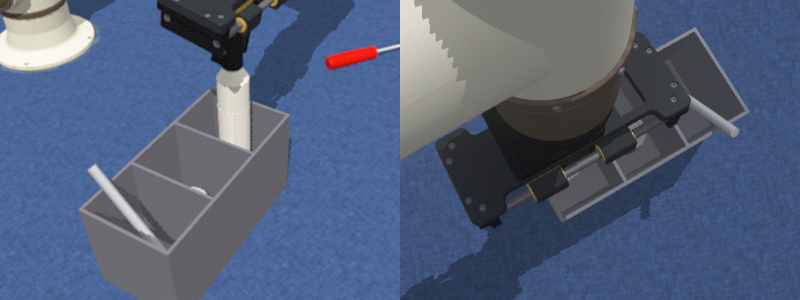

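Bottle measures 0.4° from vertical, centred in the bay. Lowering until the force shows contact.

move_arm([
  [[0,0,0,0,0,-0.08,0],[0,0,0,0,0,-0.08,0],[0,0,0,0,0,-0.08,0],[0,0,0,0,0,-0.05,0],[0,0,0,0,0,0,0]],
])

```text
time_s: 7.52
tcp_pos: [0.5698, 0.0276, 0.264]
ee_rot: [[-0.198, 0.299, -0.934], [-0.06, -0.954, -0.292], [-0.978, -0.002, 0.207]]
wrist_force: [-0.4, -0.9, -1.8]
gripper_width: 0.292
```

```bash
python3 - <<'E'
from g import *
delta(*goal(0,.0,.004))
E
```

```text
t 7.525 pos [0.5698 0.0276 0.264 ] dp mm [ 2.7  1.  -5.1] units [ 0.045  0.017 -0.085] rot [-0.1 -0.1  0.1] units [-0.007 -0.018  0.016] F [-0.4 -0.9 -1.8] w 0.292 j [ 19.  23.  -3.  -0. -76.  89.]
```

move_arm([
  [[0,0,0,0,0,-0.03,0],[0,0,0,0,0,-0.03,0],[0,0,0,0,0,0,0]],
])

```text
time_s: 7.9
tcp_pos: [0.5701, 0.0276, 0.2604]
ee_rot: [[-0.197, 0.299, -0.934], [-0.06, -0.954, -0.293], [-0.979, -0.001, 0.206]]
wrist_force: [0.5, -0.6, -1.1]
gripper_width: 0.293
```

move_arm([
  [[0,0,0,0,0,-0.017,0],[0,0,0,0,0,0,0]],
])

```text
time_s: 8.15
tcp_pos: [0.5702, 0.0276, 0.2605]
ee_rot: [[-0.196, 0.299, -0.934], [-0.06, -0.954, -0.293], [-0.979, -0.001, 0.205]]
wrist_force: [-0.7, -0.4, -2.1]
gripper_width: 0.291
```

move_arm([
  [[0,0,0,0,0,-0.03,0],[0,0,0,0,0,0,0]],
])

```text
time_s: 8.4
tcp_pos: [0.5705, 0.0276, 0.2604]
ee_rot: [[-0.194, 0.3, -0.934], [-0.061, -0.954, -0.294], [-0.979, -0.0, 0.203]]
wrist_force: [0.2, -0.3, -1.8]
gripper_width: 0.289
```

move_arm([
  [[0,0,0,0,0,-0.025,0],[0,0,0,0,0,0,0]],
])

```text
time_s: 8.65
tcp_pos: [0.5708, 0.0275, 0.2604]
ee_rot: [[-0.193, 0.3, -0.934], [-0.061, -0.954, -0.294], [-0.979, 0.001, 0.202]]
wrist_force: [-0.1, -0.2, -0.3]
gripper_width: 0.291
```

move_arm([
  [[0,0,0,0,0,-0.05,0],[0,0,0,0,0,-0.05,0]],
])

```text
time_s: 8.9
tcp_pos: [0.5716, 0.0273, 0.2603]
ee_rot: [[-0.189, 0.303, -0.934], [-0.063, -0.953, -0.296], [-0.98, 0.003, 0.199]]
wrist_force: [-3.8, 2.5, 14.1]
gripper_width: 0.288
```

```bash
python3 - <<'E'
from bot import *
delta(*goal(0,.0,.004))
n='scene'
p,d=cap(n,n+'4.png'); X,u,v=cloud(n,d)
q=X-bay; x,y,z=q@ex,q@ey,X[:,2]
rgb=p[v,u].astype(int); k=(abs(x)<.05)&(abs(y-.0085)<.028)&(z>.03)&(z<.17)&(rgb.min(1)>120)
C=np.c_[x,y,z][k]; print(n,len(C),C.min(0).round(3),C.max(0).round(3))
def f(p):
    s=C[:,2]-p[4]; R=np.where(s<.16,.02,.02-.007*(s-.16)/.016)
    return np.hypot(C[:,0]-p[0]-p[2]*(C[:,2]-.13),(C[:,1]-p[1]-p[3]*(C[:,2]-.13)))-R
b=least_squares(f,[.002,.0085,0,0,.004],loss='soft_l1',f_scale=.002,x_scale=[.01,.01,.1,.1,.01]); print(b.x.round(4),'tilt deg +x,+y',np.degrees(np.arctan(b.x[2:4])).round(2),np.median(abs(b.fun)))
print(r.sense()['wrist_force'],r.sense()['moment'])
E
```

```text
t 8.9 pos [0.5716 0.0273 0.2603] dp mm [ 0.9  1.2 -1.4] units [ 0.015  0.021 -0.024] rot [ 0.1  0.4 -0.1] units [ 0.01   0.047 -0.017] F [-3.8  2.5 14.1] w 0.288 j [ 19.  23.  -4.  -0. -75.  89.]
scene 1645 [-0.02  -0.013  0.07 ] [0.019 0.023 0.17 ]
[-0.0026  0.0086  0.0038  0.0058  0.0019] tilt deg +x,+y [0.22 0.33] 0.0005080830311526216
[-3.45220675  2.14822787 13.05864608] [ 0.85807622  1.76449484 -0.14865595]
```

Contact is clear at +14 N, and the fit puts the base on the floor with about 0.3° of tilt. I'll relax the push, then open slowly.

move_arm([
  [[0,0,0,0,0,0,0],[0,0,0,0,0,0,0],[0,0,0,0,0,0,0.32],[0,0,0,0,0,0,0.34],[0,0,0,0,0,0,0.38],[0,0,0,0,0,0,0.42]],
])

```text
time_s: 9.7
tcp_pos: [0.5717, 0.0273, 0.2587]
ee_rot: [[-0.189, 0.303, -0.934], [-0.063, -0.953, -0.296], [-0.98, 0.003, 0.199]]
wrist_force: [0.2, 0.6, 0.3]
gripper_width: 0.401
```

```bash
cat > chk.py <<'E'
from bot import *
def chk(f):
    n='scene'
    p,d=cap(n,f); X,u,v=cloud(n,d)
    q=X-bay; x,y,z=q@ex,q@ey,X[:,2]
    rgb=p[v,u].astype(int); k=(abs(x)<.05)&(abs(y-.0085)<.028)&(z>.03)&(z<.17)&(rgb.min(1)>120)
    C=np.c_[x,y,z][k]
    def f(p):
        s=C[:,2]-p[4]; R=np.where(s<.16,.02,.02-.007*(s-.16)/.016)
        return np.hypot(C[:,0]-p[0]-p[2]*(C[:,2]-.13),(C[:,1]-p[1]-p[3]*(C[:,2]-.13)))-R
    b=least_squares(f,[.002,.0085,0,0,.004],loss='soft_l1',f_scale=.002,x_scale=[.01,.01,.1,.1,.01]); print(len(C),b.x.round(4),'tilt deg +x,+y',np.degrees(np.arctan(b.x[2:4])).round(2),np.median(abs(b.fun)))
    s=r.sense();print(s['time_s'],s['tcp_pos'],s['wrist_force'],s['gripper_width'])
E
python3 -c "
from chk import *
chk('scene5.png')"
```

```text
1622 [-0.0019  0.0078 -0.007   0.0091  0.0024] tilt deg +x,+y [-0.4   0.52] 0.0004711181429352552
9.75 [0.57170525 0.02730169 0.25870658] [0.57943462 0.61749386 0.62332279] 0.4099146231919401
```

move_arm([
  [[0,0,0,0,0,0,0.55],[0,0,0,0,0,0,0.7],[0,0,0,0,0,0,0.8],[0,0,0,0,0,0,0.8],[0,0,0,0.04,0.013,0.2,0.8],[0,0,0,0.08,0.026,0.4,0.8],[0,0,0,0.12,0.04,0.6,0.8],[0,0,0,0.12,0.04,0.6,0.8],[0,0,0,0,0,0,0.8]],
])

```text
time_s: 10.88
tcp_pos: [0.5943, 0.0344, 0.3738]
ee_rot: [[-0.186, 0.303, -0.935], [-0.064, -0.953, -0.296], [-0.981, 0.005, 0.196]]
wrist_force: [0.1, -0.6, -0.4]
gripper_width: 0.798
```

```bash
python3 -c "
from chk import *
chk('scene6.png')
for t in ['rod','jar']:
    for o in spotter.trace('scene',t)[:1]:
        d=np.load('pics/scene6.png.npy');X,u,v=cloud('scene',d,o['mask']);print(t,o['conf'],np.median(X,0).round(3),np.percentile(X,[2,98],axis=0).round(3).tolist())
"
```

```text
1626 [-0.0019  0.0079 -0.0077  0.0075  0.0023] tilt deg +x,+y [-0.44  0.43] 0.0004798242452480235
10.925 [0.59351101 0.03438979 0.37201952] [ 0.33282161  0.898877   -0.63252704] 0.7986717315163118
rod 0.78 [ 0.584 -0.158  0.111] [[0.417, -0.171, -0.0], [0.626, -0.117, 0.155]]
```

View pics/scene6.png

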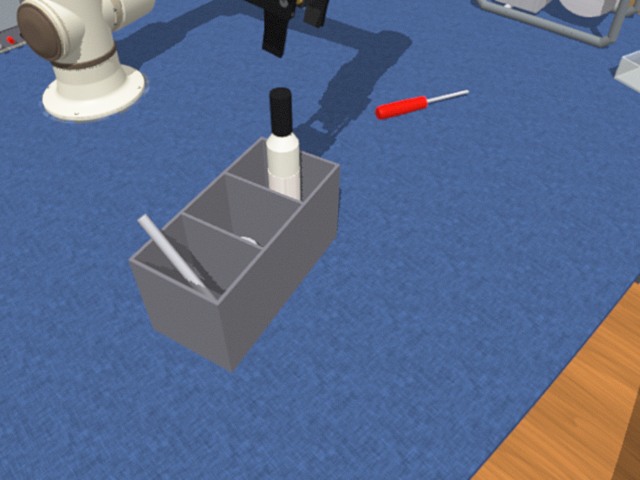

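The bottle stands upright in its bay (cap at (281,110), body down to (287,195)). The fingers at (275,45) are clear of it. The rod is in the same place as before, and the top of the jar shows at (248,241).

```bash
python3 -c "
from station import r
print(r.finish_job())"
```

```text
the job is handed in; nothing more can be done
None
```

The bottle now stands upright on its base in its own bay, and I've handed the job in; the clock read about 11 s just before. I gripped it by the cap, lifted it about 10 mm off the floor and turned it upright. I then set it down near the middle of the bay until the floor pushed back, let go, and moved the gripper clear above it.

**Last checks, after release:**
- **Bottle:** it measured about 0.6° from vertical, which is within camera error. Its position did not change between letting go and moving away.
- **Height:** the fit put the base about 2 mm below the floor's true height, in line with the low readings the cameras gave for the bin rim.
- **Forces:** the highest force reading I saw was about 15 N, from the floor contact; it was near zero after release.
- **Rod:** it looks unmoved and its middle measured within about 4 mm of before. A few stray pixels stretched the rod's outline in the last picture.
- **Jar:** the network did not detect it in the scene camera, before or after. I checked it only by eye, and its top shows in the same place.

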